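# Prime the lube line with the red hand pump

## Task

Prime the bench lube line with the red-knobbed hand pump: press its knob down with the closed fingertips through the full stroke and let it spring all the way back up, again and again, until its indicator pin has come fully out, with the green ring at the pin's foot clear of the brass nut. Do not touch either indicator pin or press the blue knob, leave everything else on the bench where it lies, and finish with the red plunger back up and the hand clear.

Things in the scene. Friction and masses are not known exactly. Their poses are not given: they have to be found in the camera images.
- red_pump: red-knobbed hand priming pump (the pump to work), bolted to the bench: grey base plate 90 (x) x 150 (y) x 14 mm, origin at the centre of its underside, z up. At local y = -35 mm stands an aluminium cylinder 56 mm across, its collar top 105 mm up, with the plunger; at local y = +40 mm a dark steel tower 34 mm across with a brass nut, 75 mm tall, from which the indicator pin rises.
- red_knob_top (a point): centre of the flat top of the red plunger knob, a disc 48 mm across and 14 mm thick; 155 mm above the bench when the plunger is up; moves with the plunger
- red_plunger (a joint): how far the plunger is pushed down, m: 0 up, 0.022 at its lower stop. A spring returns it by itself: about 4 N at the top, 12 N at the bottom, plus about 2 N while it drives the pin.
- red_pin_tip (a point): centre of the top of the indicator pin, 80 mm above the bench when fully in (5 mm proud of the nut), 120 mm fully out; always below the knob top. The pin is 14 mm across, white with an orange tip and a 5 mm green ring round its foot that clears the brass nut when 37 mm out
- red_pin (a joint): how far the indicator pin has come up, m: 0 fully in, about 0.040 fully out. It stays where it is left. A ratchet lifts it: the first full stroke raises it 3 to 14 mm, each later one 8 mm. A stroke counts if the plunger goes down at least 18 mm and then returns to within 2 mm of the top. The last leaves it 38 to 41 mm out; more do nothing.
- blue_pump: blue-knobbed hand priming pump (same build, NOT to be worked), bolted to the bench: grey base plate 90 (x) x 150 (y) x 14 mm, origin at the centre of its underside, z up. At local y = -35 mm stands an aluminium cylinder 56 mm across, its collar top 105 mm up, with the plunger; at local y = +40 mm a dark steel tower 34 mm across with a brass nut, 75 mm tall, from which the indicator pin rises.
- blue_knob_top (a point): centre of the flat top of the blue plunger knob, a disc 48 mm across and 14 mm thick; 155 mm above the bench when the plunger is up; moves with the plunger
- blue_plunger (a joint): how far the plunger is pushed down, m: 0 up, 0.022 at its lower stop. A spring returns it by itself: about 4 N at the top, 12 N at the bottom.
- blue_pin_tip (a point): centre of the top of the indicator pin, 80 mm above the bench when fully in (5 mm proud of the nut), 120 mm fully out; always below the knob top. The pin is 14 mm across, white with an orange tip and a 5 mm green ring round its foot that clears the brass nut when 37 mm out
- blue_pin (a joint): how far the indicator pin has come up, m: 0 fully in, about 0.040 fully out. It stays where it is left. 
- spray_can: loose bystander, leave alone: silvery spray can with white cap, 64 mm across, 150 mm tall, origin at the centre of its underside
- wrench: loose bystander, leave alone: steel spanner 180 mm long, lying flat between or near the pumps, origin at mid-length on its lower side
- screwdriver: loose bystander, leave alone: orange-handled screwdriver 170 mm long, lying flat, origin at mid-length on its lower side
- bearing: loose bystander, leave alone: steel bearing ring 52 mm across, 18 mm tall, origin at the centre of its underside
- bolt_jar: loose bystander, leave alone: glass jar with black lid, 70 mm across, 85 mm tall, origin at the centre of its underside
- piston: loose bystander, leave alone: aluminium piston 60 mm across, 53 mm tall, origin at the centre of its underside
- part_box: loose bystander, leave alone: cardboard box 80 x 120 x 50 mm, origin at the centre of its underside
Things that resemble listed ones, but are neither listed nor needed, are in the scene too. Leave any brown or purple look-alike of the red_pump alone.

How it is judged:
By the outcome, as a careful person would: the job done as asked, in the order asked, and still so for the second after the job is handed in, with the robot touching nothing.
It also fails if it takes over 45 s, if anything falls off the work surface, if the arm or the gripper's body presses on something with over 40 N, if the wrist force passes 120 N, or if a joint passes its speed limit or range.

## Robot

A 6-joint arm with a two-finger parallel gripper is mounted at the origin on the work surface. World frame = base frame: x ahead of the robot, y to its left, z up, the work surface at z = 0. Lengths are in mm, angles in rad, forces in N, time in s.
With the tool pointing down it reaches from about 250 to 775 mm from the base axis. Payload 4 kg.
Tool frame: the origin (TCP) lies at the very end of the fingers, on their centre line; the grasp point (between the pads) lies 19 mm behind it (hold_point_z is the distance from the TCP to the grasp point, in mm); z points along the fingers, x is the direction in which the jaws open and shut, and the axes are right-handed (so a half turn about z gives the same grasp; the last joint's range is limited). The gripper opens to 94 mm and grips with 3 to 60 N. Pads are 16 mm wide; open, the fingers measure 119 mm over their backs; the gripper's body (75 mm by 177 mm) begins 78 mm behind the grasp point.
Start: joints at [-1.394, 0.087, 1.371, -0, 1.684, -0.103], TCP at [151.887, -528.631, 205.506] pointing down, gripper open.
Joint ranges: [-3.1, 3.1], [-0.76, 2.03], [0.27, 2.55], [-1.08, 4.22], [0.17, 2.65], [-2.57, 2.57]. Speed limits (rad/s): [2.79, 2.79, 3.14, 3.14, 3.14, 3.14].

## Interface

Orientations are given as a unit quaternion [x, y, z, w].
In Python, from bench import * gives the robot as it stands.
- The arm moves only by the tool carry_out, never from a script. Its argument "rows" is a list of rows, each an object of numbers: "jaw": the finger opening in cm, from 0 to 9.4; "tx", "ty", "tz": the shift along the tool's x, y, z in cm; "spin": the turn about the tool's z in degrees. In form: [{"jaw": .., "tx": .., "ty": .., "tz": .., "spin": ..}, ...]. A call has 1 to 8 rows; each row is the pose to reach, as a shift and turn from the pose commanded when the call began, along the tool's axes at that moment; what a row does not reach only later rows make up. A row lasts 1/10 s, in which the tool goes at most 50 mm and 8.59 degrees, less where a joint would pass 70% of its speed; a pose out of reach is approached as far as the arm can. A call with a gripper value outside its range is refused whole. The fingers move at their own pace and stop on an object; "force" is the grip in N (left out, the last holds). Time passes only in rows, so rows that repeat a pose let the fingers close. It gives the time, the measured TCP pose, the force and the opening at its end, in the units of the state.
- read_state(): the state, without advancing time (a new reading comes with each control period).
- snapshot(name): name is "scene" or "top" or "wrist"; returns (picture, depth): 420x560x3 uint8, red, green, blue; 420x560 float32, mm along the optical axis (not along the pixel's ray), 0 where there is no reading.
- camera_info(name): a dict with "mtx" (3x3 intrinsics, pixels), "eye" and "rotation" of the camera in the world; the wrist camera has in their place "mount" (4x4, takes a point from camera to tool coordinates, whose origin is the TCP and whose axes are the tool frame's). Camera axes: x right, y up, looking along -z (the intrinsics and any distortion apply to the point x, -y, -z); pixel columns grow to the right and rows downward; lengths in mm; the calibration is good to about 2 mm. A picture is of the moment at which its call begins: read the wrist's pose just before it. camera_info takes no time and is no camera call.
- hand_in(): hands the job in, once; it reports no verdict.
Trained networks look in the newest picture that a camera, given by its name, has taken for a name from the list of things; names that differ only in an ending like _2 or _b are one class to them, and where a whole thing is asked for, a point or a joint stands for the part that bears it (a point fixed in the world has none). Each returns a list of dicts, best first, with "confidence" (0 to 1); they miss things now and then, are a little off and sometimes report something else, mostly with a low value. They report only what shows in the picture. A call takes as long as a camera call. They do not tell look-alikes from the thing itself.
- search_frame(camera, name): "xyz" ([x, y, z] in mm, in the coordinates of the camera as it stood for that picture, good to about 4 mm: the middle of the surface that is visible of it).
The state is a dict: "time": time; "joints": joint angles; "joint_vel": joint speeds; "effort": joint torques, N m; "ee_pos": TCP position; "tcp_rot": TCP orientation; "wrist_force": force on the tool from outside, world axes, zero at the start; "torque": the same for the moment, N m; "gripper_width": finger opening in mm.
Only numpy, scipy, OpenCV 4.12 (cv2) and the standard library are available. Lean on these libraries where they do the work, as an engineer would, in place of code of your own. Each camera call takes 0.05 s, during which the arm holds its last target.

## Working session

There is one attempt and no reset: what is moved stays moved. The work goes in short steps, Python scripts to look and compute and a tool call to move; the robot and the scene stay as the last step left them, time stands still between calls to the robot, and variables do not carry over. Pictures are saved under pics/ and viewed, and the job is handed in when it is done.

Besides the shell and the picture viewer there is one more tool, called after ">>>" as name(argument=value, ...), one argument or row to a line, values as JSON. carry_out: Moves the arm, as the interface text tells. Its arguments: {"type":"object","properties":{"rows":{"type":"array"},"force":{"type":"number"}},"required":["rows"]}

```bash
mkdir -p pics; ls
cat > h.py <<'E'
from bench import *
import numpy as np, cv2
def save(n,p): cv2.imwrite('pics/'+n,cv2.cvtColor(p,cv2.COLOR_RGB2BGR))
E
python3 - <<'E'
from h import *
for n in ['scene','top']:
    p,d=snapshot(n); save(n+'0.png',p); np.save(n+'0.npy',d)
    print(n,camera_info(n))
print(read_state())
E
```

```text
pics
scene {'mtx': array([[529.39776673,   0.        , 284.87964461],
       [  0.        , 529.39776673, 205.46318225],
       [  0.        ,   0.        ,   1.        ]]), 'eye': array([1035.55049712, -642.9444264 , 1188.16448374]), 'rotation': array([0.30213024, 0.10214067, 0.28457061, 0.90404876])}
top {'mtx': array([[504.60432319,   0.        , 281.41179121],
       [  0.        , 504.60432319, 210.42108469],
       [  0.        ,   0.        ,   1.        ]]), 'eye': array([ 345.5314456 ,  -19.60895837, 1490.33243718]), 'rotation': array([-0.05300192,  0.04516419,  0.71381319, -0.69686565])}
{'time': 0.1, 'joints': array([-1.39410752e+00,  8.78588540e-02,  1.37207567e+00, -8.24252501e-06,
        1.68359455e+00, -1.03082012e-01]), 'joint_vel': array([ 0.00070338, -0.00067011, -0.0051738 , -0.00211213,  0.00221707,
        0.00070607]), 'effort': array([ 1.82692365e-03, -3.41252768e+01, -3.03301120e+01,  7.20397267e-02,
        3.04467638e-02, -1.01123542e-04]), 'ee_pos': array([ 151.79087641, -528.13367487,  204.4472992 ]), 'tcp_rot': array([ 7.98790743e-01, -6.01608187e-01, -7.12144320e-04, -6.55974299e-04]), 'wrist_force': array([-0.39481523, -1.1219641 , -0.21200552]), 'torque': array([ 0.02021326, -0.07068353, -0.03187751]), 'gripper_width': 94.20132706022005}
```

View pics/scene0.png

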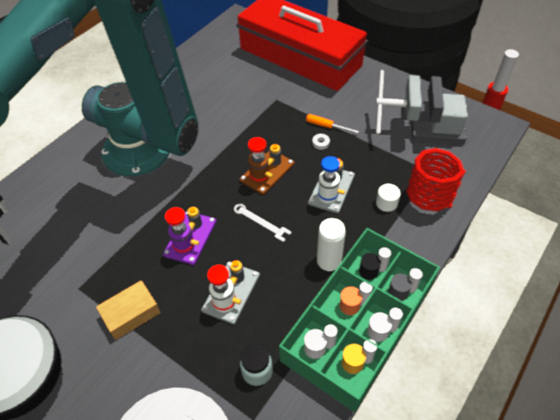

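View pics/top0.png

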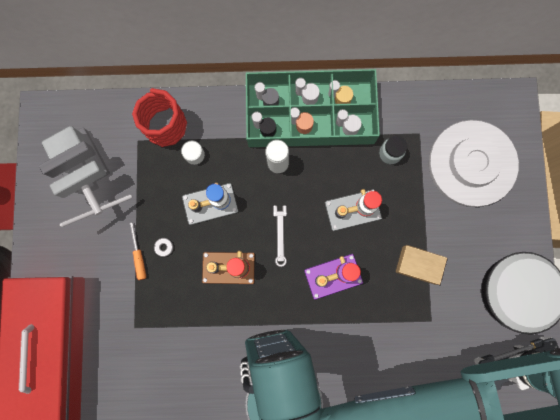

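The red-knobbed pump on the grey plate is at about (372,200) in the top view and (218,275) in the scene view. The brown and purple look-alikes also have red knobs. Next I'll localise the red knob.

```bash
cat >> h.py <<'E'
from scipy.spatial.transform import Rotation as R
def toW(n,u,v,d):
    c=camera_info(n);K=c['mtx'];
    P=np.stack([(u-K[0,2])*d/K[0,0],-(v-K[1,2])*d/K[1,1],-d],-1)
    r=c['rotation']; r=R.from_quat(r).as_matrix() if np.size(r)==4 else r
    return P@r.T+c['eye']
E
python3 - <<'E'
from h import *
for n,boxes in [('top',{'red':(345,185,395,225),'purple':(335,255,365,290),'brown':(222,255,250,282)}),('scene',{'red':(200,258,240,295)})]:
    p=cv2.cvtColor(cv2.imread(f'pics/{n}0.png'),cv2.COLOR_BGR2RGB).astype(int); d=np.load(n+'0.npy')
    V,U=np.mgrid[:420,:560]; W=toW(n,U,V,d)
    for k,(a,b,c,e) in boxes.items():
        m=np.zeros((420,560),bool); m[b:e,a:c]=1
        m&=(p[...,0]>120)&(p[...,1]<60)&(p[...,2]<60)&(d>0)
        w=W[m]; zt=np.percentile(w[:,2],90); t=w[abs(w[:,2]-zt)<5]
        print(n,k,len(t),t.mean(0).round(1),t.min(0).round(),t.max(0).round(),'midrange',((t.min(0)+t.max(0))/2).round(1))
    if n=='top':
        # pins orange/brass
        for k,(u,v) in {'redpin':(343,211),'bluepin':(194,205),'purppin':(322,281),'knobred':(372,200),'mat':(300,300)}.items(): print(k,W[v-1:v+2,u-1:u+2].reshape(-1,3).mean(0).round(1))
big=cv2.imread('pics/top0.png')[170:310,290:440]; cv2.imwrite('pics/topz.png',cv2.resize(big,None,fx=5,fy=4.2,interpolation=3)[:600,:800])
for n in ['red_knob_top','red_pin_tip','red_pump']:
    for c in ['top','scene']:
        i=camera_info(c)
        for r in search_frame(c,n)[:5]: print(c,n,r['confidence'],(R.from_quat(i['rotation']).apply(r['xyz'])+i['eye']).round(1))
print(read_state()['time'])
E
```

```text
top red 2 [ 540.1 -255.   151.2] [ 537. -271.  150.] [ 544. -239.  152.] midrange [ 540.1 -255.   151.2]<stdin>:9: RuntimeWarning: Mean of empty slice.
  ret = um.true_divide(
Traceback (most recent call last):
ValueError: zero-size array to reduction operation minimum which has no identity
```

Run:
```python
from h import *
for n,boxes in [('top',{'red':(345,185,395,225),'purple':(335,255,365,290),'brown':(222,255,250,282)}),('scene',{'red':(200,258,240,295)})]:
    p=cv2.cvtColor(cv2.imread(f'pics/{n}0.png'),cv2.COLOR_BGR2RGB).astype(int); d=np.load(n+'0.npy')
    V,U=np.mgrid[:420,:560]; W=toW(n,U,V,d)
    for k,(a,b,c,e) in boxes.items():
        m=np.zeros((420,560),bool); m[b:e,a:c]=1
        m&=(p[...,0]>150)&(p[...,1]<90)&(p[...,2]<90)
        w=W[m&(d>0)]; print(n,k,m.sum(),len(w),'px',U[m].mean(),V[m].mean(),U[m].min(),U[m].max(),V[m].min(),V[m].max())
        if len(w): 
            t=w[(w[:,2]>143)]; print(np.percentile(w[:,2],[5,25,50,75,95]).round(1)); 
            if len(t): print(t.mean(0).round(1),((t.min(0)+t.max(0))/2).round(1),np.ptp(t,0).round())
    if n=='top':
        for k,(u,v) in {'redpin':(343,211),'bluepin':(194,205),'purppin':(322,281),'knobred':(372,200),'mat':(300,300)}.items(): print(k,W[v-1:v+2,u-1:u+2].reshape(-1,3).mean(0).round(1))
big=cv2.imread('pics/top0.png')[170:310,290:440]; cv2.imwrite('pics/topz.png',cv2.resize(big,None,fx=4,fy=4,interpolation=3))
for n in ['red_knob_top','red_pin_tip','red_pump']:
    for c in ['top','scene']:
        i=camera_info(c)
        for r in search_frame(c,n)[:5]: print(c,n,r['confidence'],(R.from_quat(i['rotation']).apply(r['xyz'])+i['eye']).round(1))
print(read_state()['time'])
```

```text
top red 41 40 px 374.8780487804878 200.3170731707317 364 381 191 208
[ -0.6 150.3 152.4 154.2 158.7]
[ 551.3 -256.4  153.1] [ 556.4 -251.5  154. ] [46. 46. 13.]
top purple 15 15 px 357.6666666666667 270.8666666666667 353 359 265 280
[104.7 151.7 153.2 155.6 157.5]
[ 366.3 -203.4  154. ] [ 363.4 -198.6  154.8] [39. 17.  9.]
top brown 17 17 px 240.8235294117647 269.11764705882354 227 244 261 275
[123.1 150.4 153.9 155.2 157.3]
[379.5 101.3 153.6] [382.3 104.6 153.8] [37. 19.  9.]
redpin [ 536.4 -179.2   84.2]
bluepin [564.4 240.8  81.1]
purppin [ 343.1 -113.9   79.3]
knobred [ 554.7 -250.   153.8]
mat [ 2.898e+02 -5.340e+01  2.000e-01]
scene red 355 355 px 217.4845070422535 274.3943661971831 207 234 260 285
[143.  150.6 152.6 154.4 156.5]
[ 559.7 -252.8  152.5] [ 558.7 -251.3  151.1] [47. 48. 16.]
top red_knob_top 0.75 [ 554.4 -246.3  153.4]
top red_knob_top 0.71 [ 366.1 -183.8  157. ]
top red_knob_top 0.52 [385.1 117.6 155.7]
scene red_knob_top 0.75 [392.  118.1 156.5]
scene red_knob_top 0.59 [ 564.3 -254.3  154.6]
scene red_knob_top 0.54 [ 369.5 -191.   155.3]
top red_pump 0.86 [390.2 148.1  13.2]
top red_pump 0.83 [ 357.9 -152.6   16.4]
top red_pump 0.28 [581.1 176.3 151. ]
scene red_pump 0.94 [ 564.8 -243.3   34.8]
scene red_pump 0.68 [ 380.7 -182.2   38.7]
scene red_pump 0.59 [403.2 115.2  44.4]
0.4
```

View pics/topz.png

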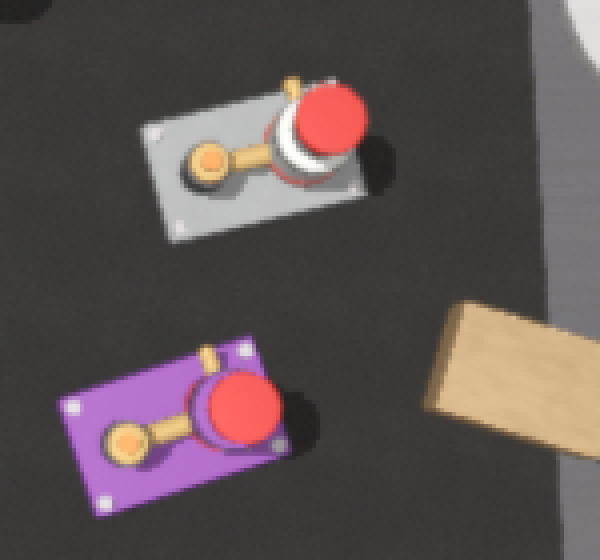

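```bash
cat >> h.py <<'E'
def rel(t):
    s=read_state(); return R.from_quat(s['tcp_rot']).inv().apply(np.array(t)-s['ee_pos'])/10
E
python3 -c "
from h import *
print(rel([556,-252,205]),rel([556,-252,175]))
s=read_state();print(R.from_quat(s['tcp_rot']).as_matrix().round(3))"
```

```text
[-1.54156397e+01 -4.64775361e+01  3.87642535e-02] [-15.41484887 -46.4774272    3.03876415]
[[ 0.276 -0.961 -0.   ]
 [-0.961 -0.276  0.   ]
 [-0.    -0.    -1.   ]]
```

>>> carry_out(
  rows=[
    {"jaw": 0, "tx": -1.5, "ty": -4.6, "tz": 0},
    {"jaw": 0, "tx": -3.1, "ty": -9.3, "tz": 0},
    {"jaw": 0, "tx": -4.6, "ty": -13.9, "tz": 0},
    {"jaw": 0, "tx": -6.2, "ty": -18.6, "tz": 0},
    {"jaw": 0, "tx": -7.7, "ty": -23.2, "tz": 0},
    {"jaw": 0, "tx": -9.3, "ty": -27.9, "tz": 0},
    {"jaw": 0, "tx": -10.8, "ty": -32.5, "tz": 0},
    {"jaw": 0, "tx": -12.3, "ty": -37.2, "tz": 0},
  ],
  force=20,
)

```text
validation failed for argument at $.ro...
```

```bash
python3 -c "
from h import *
print(rel([556,-252,205]));s=read_state();print(s['time'],s['ee_pos'],s['gripper_width'],s['wrist_force'])"
```

```text
[-1.54156397e+01 -4.64775361e+01  3.87642535e-02]
0.4 [ 151.88437583 -528.53378532  205.33013527] 93.86807460868056 [-0.33526225 -0.07075626  0.95255804]
```

>>> carry_out(
  rows=[
    {"jaw": 0, "tx": -1.5, "ty": -4.6, "tz": 0, "spin": 0},
    {"jaw": 0, "tx": -3.1, "ty": -9.3, "tz": 0, "spin": 0},
    {"jaw": 0, "tx": -4.6, "ty": -13.9, "tz": 0, "spin": 0},
    {"jaw": 0, "tx": -6.2, "ty": -18.6, "tz": 0, "spin": 0},
    {"jaw": 0, "tx": -7.7, "ty": -23.2, "tz": 0, "spin": 0},
    {"jaw": 0, "tx": -9.3, "ty": -27.9, "tz": 0, "spin": 0},
    {"jaw": 0, "tx": -10.8, "ty": -32.5, "tz": 0, "spin": 0},
    {"jaw": 0, "tx": -12.3, "ty": -37.2, "tz": 0, "spin": 0},
  ],
  force=20,
)

```text
time: 1.2
ee_pos: [476.9, -306.3, 205.7]
tcp_rot: [0.799, -0.602, 0.0, 0.0]
wrist_force: [-0.0, -0.2, -0.2]
gripper_width: 33.6
```

```bash
python3 -c "
from h import *
print(rel([556,-252,205]));s=read_state();print(s['time'],s['ee_pos'],s['gripper_width'],s['wrist_force'])"
```

```text
[-3.03774515 -9.10405797  0.07280519]
1.2 [ 476.88808645 -306.33667569  205.73319297] 33.612485435689926 [-0.00557082 -0.2279269  -0.17698996]
```

>>> carry_out(
  rows=[
    {"jaw": 0, "tx": -1.5, "ty": -4.6, "tz": 0, "spin": 0},
    {"jaw": 0, "tx": -3.0, "ty": -9.0, "tz": 0, "spin": 0},
    {"jaw": 0, "tx": -3.0, "ty": -9.1, "tz": 1, "spin": 0},
    {"jaw": 0, "tx": -3.0, "ty": -9.1, "tz": 2.5, "spin": 0},
    {"jaw": 0, "tx": -3.0, "ty": -9.1, "tz": 3, "spin": 0},
    {"jaw": 0, "tx": -3.0, "ty": -9.1, "tz": 3, "spin": 0},
  ],
)

```text
time: 1.8
ee_pos: [552.6, -254.4, 173.4]
tcp_rot: [0.798, -0.602, -0.002, 0.0]
wrist_force: [-0.3, 0.2, -0.5]
gripper_width: 0.5
```

Run:
```python
from h import *
s=read_state();print(s['time'],s['ee_pos'],s['gripper_width'],s['wrist_force'])
c=camera_info('wrist');print(c)
p,d=snapshot('wrist');save('w1.png',p)
p,d=snapshot('scene');save('s1.png',cv2.resize(p[150:360,120:400],None,fx=2.8,fy=2.8,interpolation=3))
```

```text
1.8 [ 552.61203824 -254.37682617  173.43827073] 0.4585284931475985 [-0.31271454  0.24856654 -0.51186581]
{'mtx': array([[292.54039891,   0.        , 285.15823584],
       [  0.        , 292.54039891, 208.10992548],
       [  0.        ,   0.        ,   1.        ]]), 'mount': array([[ 9.99999147e-01, -1.30364152e-03,  7.82502990e-05,
        -9.58766720e-01],
       [-1.23039619e-03, -9.60514449e-01, -2.78227389e-01,
        -8.10558704e+01],
       [ 4.37869320e-04,  2.78227055e-01, -9.60515234e-01,
        -1.79570489e+02],
       [ 0.00000000e+00,  0.00000000e+00,  0.00000000e+00,
         1.00000000e+00]])}
```

View pics/w1.png

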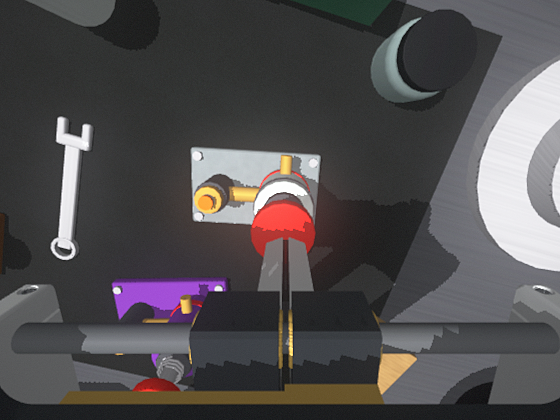

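View pics/s1.png

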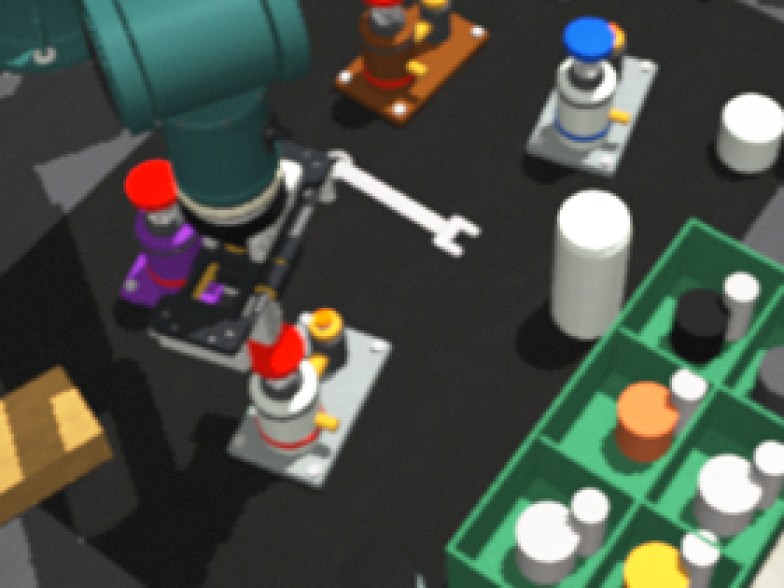

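Closed fingertips stand just above the red knob on the grey plate (wrist: tips at about (284,238), knob spanning columns 253–315). I'll check the knob centre in tool axes.

Run:
```python
from h import *
s=read_state();c=camera_info('wrist');K=c['mtx'];M=c['mount']
p,d=snapshot('wrist');p=p.astype(int)
V,U=np.mgrid[:420,:560]
P=np.stack([(U-K[0,2])*d/K[0,0],-(V-K[1,2])*d/K[1,1],-d],-1)
T=P@M[:3,:3].T+M[:3,3]
m=(p[...,0]>120)&(p[...,1]<70)&(p[...,2]<70)&(V>190)&(V<270)&(U>240)&(U<330)&(d>0)
t=T[m];t=t[abs(t[:,2]-np.median(t[:,2]))<6];w=R.from_quat(s['tcp_rot']).apply(t)+s['ee_pos']
print(len(t),'tool min',t.min(0),'max',t.max(0),'world z',np.percentile(w[:,2],[5,50,95]))
ctr=[(t[:,0].min()+t[:,0].max())/2,t[:,1].min()+24,t[:,2].mean()]
print(ctr,R.from_quat(s['tcp_rot']).apply(ctr)+s['ee_pos'],read_state()['ee_pos'])
print(rel([556,-252,133]))
```

```text
1183 tool min [-27.05140546 -26.69886092  18.59395626] max [19.54445534 14.28996798 26.38035625] world z [152.278207   155.27256493 156.36055879]
[np.float64(-3.753475059355951), np.float64(-2.698860918231155), np.float64(20.566333632755327)] [ 555.1969136  -250.48698299  155.01297217] [ 553.94627146 -254.86135523  176.10588876]
[-0.22237773 -0.27376903  4.3105483 ]
```

>>> carry_out(
  rows=[
    {"jaw": 0, "tx": -0.3, "ty": -0.2, "tz": 0, "spin": 0},
    {"jaw": 0, "tx": -0.3, "ty": -0.2, "tz": 1.5, "spin": 0},
    {"jaw": 0, "tx": -0.3, "ty": -0.2, "tz": 2.5, "spin": 0},
    {"jaw": 0, "tx": -0.3, "ty": -0.2, "tz": 3.3, "spin": 0},
    {"jaw": 0, "tx": -0.3, "ty": -0.2, "tz": 4.1, "spin": 0},
    {"jaw": 0, "tx": -0.3, "ty": -0.2, "tz": 4.1, "spin": 0},
  ],
)

```text
time: 2.55
ee_pos: [556.2, -250.6, 135.9]
tcp_rot: [0.799, -0.602, 0.001, -0.0]
wrist_force: [-1.5, 0.8, 10.7]
gripper_width: 0.6
```

Run:
```python
from h import *
s=read_state();print(s['time'],s['ee_pos'],s['gripper_width'],s['wrist_force'],s['torque'])
```

```text
2.55 [ 556.16331738 -250.56309092  135.91442221] 0.5551154698447412 [-1.46398939  0.7755946  10.6749624 ] [0.15963614 0.3713438  0.0140555 ]
```

>>> carry_out(
  rows=[
    {"jaw": 0, "tx": 0, "ty": 0, "tz": 0.3, "spin": 0},
    {"jaw": 0, "tx": 0, "ty": 0, "tz": 0.4, "spin": 0},
    {"jaw": 0, "tx": 0, "ty": 0, "tz": 0.4, "spin": 0},
  ],
)

```text
time: 2.85
ee_pos: [556.2, -250.6, 133.5]
tcp_rot: [0.799, -0.602, 0.002, -0.0]
wrist_force: [-3.1, 1.5, 13.0]
gripper_width: 0.3
```

>>> carry_out(
  rows=[
    {"jaw": 0, "tx": 0, "ty": 0, "tz": -1, "spin": 0},
    {"jaw": 0, "tx": 0, "ty": 0, "tz": -2, "spin": 0},
    {"jaw": 0, "tx": 0, "ty": 0, "tz": -3.4, "spin": 0},
    {"jaw": 0, "tx": 0, "ty": 0, "tz": -3.4, "spin": 0},
    {"jaw": 0, "tx": 0, "ty": 0, "tz": -3.4, "spin": 0},
  ],
)

```text
time: 3.35
ee_pos: [555.4, -250.1, 163.6]
tcp_rot: [0.799, -0.602, -0.001, 0.0]
wrist_force: [0.5, 0.0, 0.2]
gripper_width: 0.6
```

Run:
```python
from h import *
s=read_state();print(s['time'],s['ee_pos'],s['wrist_force'])
p,d=snapshot('scene');a=cv2.resize(p[220:330,180:280],None,fx=4,fy=4,interpolation=3)
q,d=snapshot('wrist');b=cv2.resize(q[140:250,180:280],None,fx=4,fy=4,interpolation=3)
save('c2.png',np.hstack([a,b]))
```

```text
3.35 [ 555.43612    -250.07326624  163.61355049] [0.47291555 0.01460309 0.16327908]
```

View pics/c2.png

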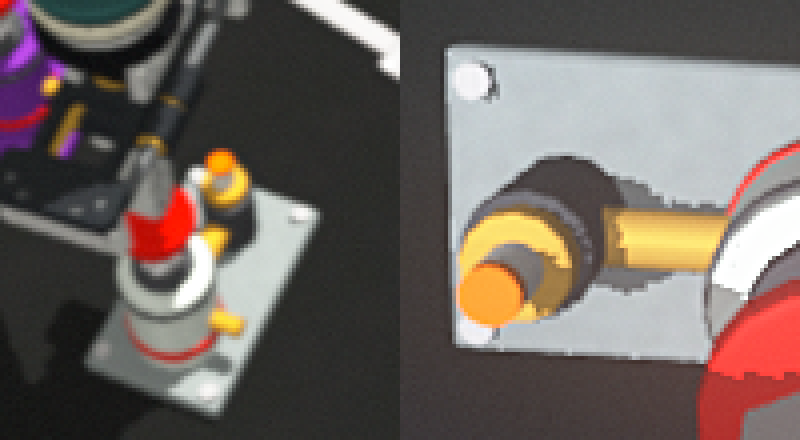

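The pin has risen to about 10–15 mm out after one full stroke, and the knob is back up. Continuing with the same stroke.

>>> carry_out(
  rows=[
    {"jaw": 0, "tx": 0, "ty": 0, "tz": 1.2, "spin": 0},
    {"jaw": 0, "tx": 0, "ty": 0, "tz": 2.4, "spin": 0},
    {"jaw": 0, "tx": 0, "ty": 0, "tz": 3.4, "spin": 0},
    {"jaw": 0, "tx": 0, "ty": 0, "tz": 3.4, "spin": 0},
    {"jaw": 0, "tx": 0, "ty": 0, "tz": 3.4, "spin": 0},
  ],
)

```text
time: 3.95
ee_pos: [556.4, -250.6, 133.2]
tcp_rot: [0.799, -0.602, 0.002, -0.0]
wrist_force: [-2.1, 0.8, 11.9]
gripper_width: 0.6
```

>>> carry_out(
  rows=[
    {"jaw": 0, "tx": 0, "ty": 0, "tz": -1.2, "spin": 0},
    {"jaw": 0, "tx": 0, "ty": 0, "tz": -2.4, "spin": 0},
    {"jaw": 0, "tx": 0, "ty": 0, "tz": -3.4, "spin": 0},
    {"jaw": 0, "tx": 0, "ty": 0, "tz": -3.4, "spin": 0},
    {"jaw": 0, "tx": 0, "ty": 0, "tz": -3.4, "spin": 0},
  ],
)

```text
time: 4.45
ee_pos: [555.1, -249.9, 163.0]
tcp_rot: [0.799, -0.602, -0.001, 0.0]
wrist_force: [0.1, 0.0, -0.4]
gripper_width: 0.6
```

>>> carry_out(
  rows=[
    {"jaw": 0, "tx": 0, "ty": 0, "tz": 1.2, "spin": 0},
    {"jaw": 0, "tx": 0, "ty": 0, "tz": 2.4, "spin": 0},
    {"jaw": 0, "tx": 0, "ty": 0, "tz": 3.4, "spin": 0},
    {"jaw": 0, "tx": 0, "ty": 0, "tz": 3.4, "spin": 0},
    {"jaw": 0, "tx": 0, "ty": 0, "tz": 3.4, "spin": 0},
  ],
)

```text
time: 4.95
ee_pos: [556.2, -250.6, 133.2]
tcp_rot: [0.799, -0.602, 0.002, -0.0]
wrist_force: [-2.2, 0.9, 13.8]
gripper_width: 0.7
```

>>> carry_out(
  rows=[
    {"jaw": 0, "tx": 0, "ty": 0, "tz": -1.2, "spin": 0},
    {"jaw": 0, "tx": 0, "ty": 0, "tz": -2.4, "spin": 0},
    {"jaw": 0, "tx": 0, "ty": 0, "tz": -3.4, "spin": 0},
    {"jaw": 0, "tx": 0, "ty": 0, "tz": -3.4, "spin": 0},
    {"jaw": 0, "tx": 0, "ty": 0, "tz": -3.4, "spin": 0},
  ],
)

```text
time: 5.45
ee_pos: [555.1, -249.9, 162.8]
tcp_rot: [0.799, -0.602, -0.001, 0.0]
wrist_force: [0.3, -0.0, -0.5]
gripper_width: 0.7
```

```bash
cat > look.py <<'E'
import sys
from h import *
s=read_state();print(s['time'],s['ee_pos'],s['wrist_force'])
p,d=snapshot('scene');a=cv2.resize(p[220:330,180:280],None,fx=4,fy=4,interpolation=3)
q,d=snapshot('wrist');b=cv2.resize(q[140:250,180:280],None,fx=4,fy=4,interpolation=3)
save(sys.argv[1],np.hstack([a,b]))
c=camera_info('wrist');K=c['mtx'];M=c['mount'];V,U=np.mgrid[:420,:560]
P=np.stack([(U-K[0,2])*d/K[0,0],-(V-K[1,2])*d/K[1,1],-d],-1)
W=R.from_quat(s['tcp_rot']).apply((P@M[:3,:3].T+M[:3,3]).reshape(-1,3)).reshape(P.shape)+s['ee_pos']
q=q.astype(int)
m=(q[...,0]>200)&(q[...,1]>90)&(q[...,1]<165)&(q[...,2]<40)&(U>170)&(U<250)&(V>150)&(V<240)&(d>0)
print('orange z pct',m.sum(),np.percentile(W[m][:,2],[50,75,90]))
E
python3 look.py c3.png
```

```text
5.45 [ 555.05112276 -249.90880003  162.75524015] [ 0.30460499 -0.04747766 -0.47467343]
orange z pct 1 [114.14517628 114.14517628 114.14517628]
```

View pics/c3.png

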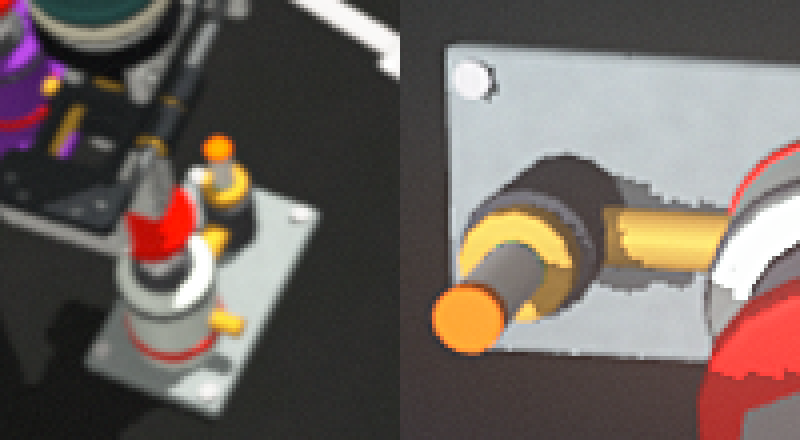

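The pin is now about 33 mm out, with a sliver of green appearing at the nut (right panel, about (510,245)). One more stroke, then another look.

>>> carry_out(
  rows=[
    {"jaw": 0, "tx": 0, "ty": 0, "tz": 1.2, "spin": 0},
    {"jaw": 0, "tx": 0, "ty": 0, "tz": 2.4, "spin": 0},
    {"jaw": 0, "tx": 0, "ty": 0, "tz": 3.4, "spin": 0},
    {"jaw": 0, "tx": 0, "ty": 0, "tz": 3.4, "spin": 0},
    {"jaw": 0, "tx": 0, "ty": 0, "tz": 3.4, "spin": 0},
  ],
)

```text
time: 6.05
ee_pos: [556.4, -250.6, 133.3]
tcp_rot: [0.799, -0.602, 0.002, -0.0]
wrist_force: [-2.4, 0.6, 12.4]
gripper_width: 0.2
```

>>> carry_out(
  rows=[
    {"jaw": 0, "tx": 0, "ty": 0, "tz": -1.2, "spin": 0},
    {"jaw": 0, "tx": 0, "ty": 0, "tz": -2.4, "spin": 0},
    {"jaw": 0, "tx": 0, "ty": 0, "tz": -3.4, "spin": 0},
    {"jaw": 0, "tx": 0, "ty": 0, "tz": -3.4, "spin": 0},
    {"jaw": 0, "tx": 0, "ty": 0, "tz": -3.4, "spin": 0},
  ],
)

```text
time: 6.55
ee_pos: [555.2, -249.9, 163.0]
tcp_rot: [0.799, -0.602, -0.001, 0.0]
wrist_force: [-0.2, 0.1, -0.2]
gripper_width: 0.8
```

```bash
python3 look.py c4.png
```

```text
6.55 [ 555.15720718 -249.94909953  162.98652999] [-0.16355397  0.13410463 -0.24404042]
orange z pct 1 [119.4586487 119.4586487 119.4586487]
```

View pics/c4.png

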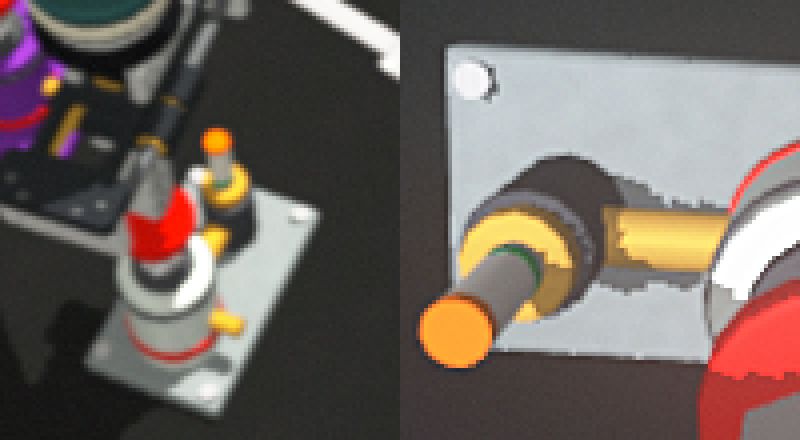

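Green ring now shows at the pin's foot (about (522,262)) and the tip is near 119 mm. Whether it clears the nut is hard to tell. A further stroke does no harm, so I'll do one and see whether the pin still moves.

>>> carry_out(
  rows=[
    {"jaw": 0, "tx": 0, "ty": 0, "tz": 1.2, "spin": 0},
    {"jaw": 0, "tx": 0, "ty": 0, "tz": 2.4, "spin": 0},
    {"jaw": 0, "tx": 0, "ty": 0, "tz": 3.4, "spin": 0},
    {"jaw": 0, "tx": 0, "ty": 0, "tz": 3.4, "spin": 0},
    {"jaw": 0, "tx": 0, "ty": 0, "tz": 3.4, "spin": 0},
  ],
)

```text
time: 7.15
ee_pos: [556.4, -250.6, 133.2]
tcp_rot: [0.799, -0.602, 0.002, -0.0]
wrist_force: [-1.9, 1.1, 12.2]
gripper_width: 0.1
```

>>> carry_out(
  rows=[
    {"jaw": 0, "tx": 0, "ty": 0, "tz": -1.2, "spin": 0},
    {"jaw": 0, "tx": 0, "ty": 0, "tz": -2.4, "spin": 0},
    {"jaw": 0, "tx": 0, "ty": 0, "tz": -3.4, "spin": 0},
    {"jaw": 0, "tx": 0, "ty": 0, "tz": -3.4, "spin": 0},
    {"jaw": 0, "tx": 0, "ty": 0, "tz": -3.4, "spin": 0},
  ],
)

```text
time: 7.65
ee_pos: [555.1, -250.0, 162.9]
tcp_rot: [0.799, -0.602, -0.001, 0.0]
wrist_force: [0.9, -0.6, 0.1]
gripper_width: 0.4
```

```bash
python3 look.py c5.png
```

```text
7.65 [ 555.14257347 -249.98349852  162.94435444] [ 0.86789477 -0.64597499  0.08630725]
orange z pct 1 [119.48177065 119.48177065 119.48177065]
```

View pics/c5.png

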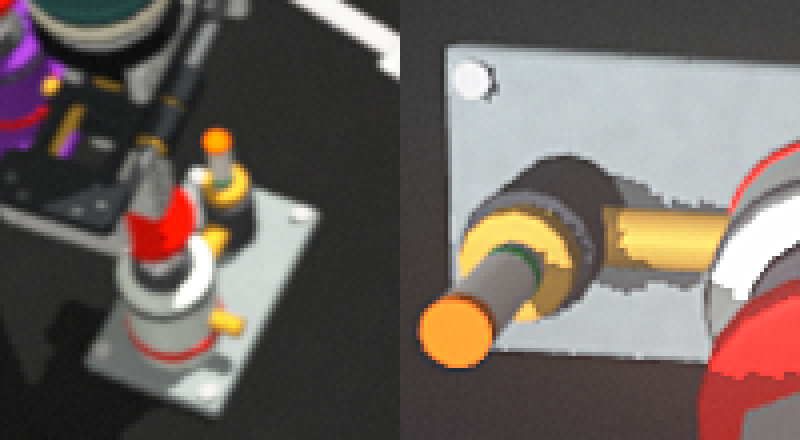

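The pin did not move with the extra stroke and the tip is at about 119.5 mm, so it is fully out. Now I'll retreat upward.

>>> carry_out(
  rows=[
    {"jaw": 0, "tx": 0, "ty": 0, "tz": -2, "spin": 0},
    {"jaw": 0, "tx": 0, "ty": 0, "tz": -5, "spin": 0},
    {"jaw": 0, "tx": 0, "ty": 4, "tz": -8, "spin": 0},
    {"jaw": 0, "tx": 0, "ty": 8, "tz": -8, "spin": 0},
    {"jaw": 0, "tx": 0, "ty": 12, "tz": -8, "spin": 0},
    {"jaw": 0, "tx": 0, "ty": 12, "tz": -8, "spin": 0},
    {"jaw": 0, "tx": 0, "ty": 12, "tz": -8, "spin": 0},
  ],
)

```text
time: 8.45
ee_pos: [440.0, -283.4, 243.9]
tcp_rot: [0.798, -0.602, -0.0, -0.0]
wrist_force: [0.8, 0.7, -0.1]
gripper_width: 0.4
```

Run:
```python
from h import *
s=read_state();print(s['time'],s['ee_pos'],s['wrist_force'])
p,d=snapshot('scene');save('s6.png',p)
V,U=np.mgrid[:420,:560];W=toW('scene',U,V,d);q=p.astype(int)
m=(q[...,0]>150)&(q[...,1]<90)&(q[...,2]<90)&(U>200)&(U<240)&(V>255)&(V<295)&(d>0)
print('knob z',np.percentile(W[m][:,2],[50,75,90]))
m=(q[...,0]>200)&(q[...,1]>70)&(q[...,1]<170)&(q[...,2]<60)&(U>220)&(U<250)&(V>240)&(V<265)&(d>0)
print('pin',W[m][:,2].round(1)[:15])
t,_=snapshot('top'); b=cv2.imread('pics/top0.png')[...,::-1]; save('t6.png',t)
save('z6.png',np.hstack([cv2.resize(p[235:320,195:265],None,fx=5.6,fy=5.6,interpolation=3)]))
```

```text
8.45 [ 439.99213914 -283.41939285  243.87073777] [ 0.84791287  0.73038854 -0.09560422]
knob z [152.70769985 154.0145231  155.1917334 ]
pin [  0.4   1.2 120.9 117.7 120.1 119.9  -1.2 117.6 122.5 118.7 119.5 122.1
  -0.8 118.5 119. ]
```

View pics/z6.png

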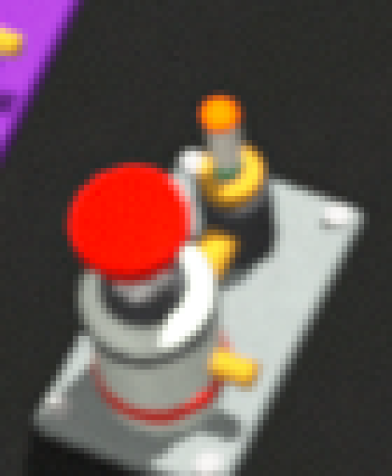

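View pics/s6.png

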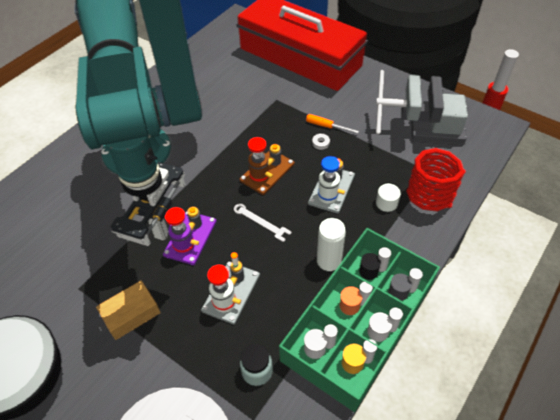

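The red knob is up (top at about 154 mm), the pin tip is at about 119.5 mm and the green ring is showing. The hand is clear and the other things look unmoved.

```bash
python3 -c "
from h import *
print(hand_in())"
```

```text
the job is handed in; nothing more can be done
None
```

I primed the line with the red-knobbed pump on the grey base plate and handed the job in at about 8.5 s. It took five full strokes with the closed fingertips. Each went to about 22 mm (fingertips at about 133 mm, 12–14 N), and I lifted clear of the knob after each one.

- **Pin:** The pin tip measured about 119.5 mm above the bench after stroke 4 and the same after stroke 5, so it is fully out. The wrist and scene cameras gave matching heights.
- **Green ring:** It is visible at the pin's foot. The pictures were too coarse to show a gap under it, so I judge it clear of the nut from the pin height (about 39.5 mm out, against the 37 mm needed).
- **Knob and hand:** The red knob is back up at about 154 mm. The gripper is over 100 mm away with no contact force.
- **Rest of the bench:** The blue pump, the brown and purple look-alikes and the loose items look unmoved in the final scene picture. I judged this by eye, not by measurement.

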